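# Stopper the pickling flask

## Robot

A 6-joint arm with a two-finger parallel gripper is mounted at the origin on the work surface. World frame = base frame: x ahead of the robot, y to its left, z up, the work surface at z = 0. Lengths are in m, angles in rad, forces in N, time in s.
With the tool pointing down it reaches from about 0.3 to 0.875 m from the base axis. Payload 6.4 kg.
Tool frame: the origin (TCP) lies midway between the tips of the shut fingers; the grasp point (between the pads) lies 19 mm behind it; z points along the fingers, y is the line along which they close (so a half turn about z gives the same grasp; the last joint's range is limited). The gripper opens to 85 mm and grips with 20 to 120 N. Pads are 22 mm wide; open, the fingers measure 114 mm over their backs; the gripper's body (76 mm by 85 mm) begins 54 mm behind the grasp point. The pads swing forward as they close: fully open they stand 13 mm farther back than shut.
Start: joints at [1.034, 0.181, 1.607, -0, 1.354, -0.206], TCP at [0.187, 0.544, 0.231] pointing down, gripper open.
Joint ranges: [-2.99, 2.99], [-0.89, 2.07], [0.3, 2.58], [-1.14, 4.28], [0, 2.63], [-3.12, 3.12]. Speed limits (rad/s): [2.57, 2.57, 3.01, 3.14, 3.14, 3.14].

## Interface

Orientations are given as a unit quaternion [w, x, y, z].
In Python, from bench import * gives the robot as it stands.
- The arm moves only by the tool play_rows, never from a script. Its argument "plan" is a list of rows, each a list of 3 entries, a list of its own where there are three numbers: the finger opening in mm, from 0 to 85.4, then the shift along the tool's x, y, z normalised to -1 to 1, where 1 is 40 cm, then the turn about the tool's z normalised to -1 to 1, where 1 is pi rad. A call has 1 to 10 rows; each row is the pose to reach, as a shift and turn from the pose commanded when the call began, along the tool's axes at that moment, turning the shorter way round; what a row does not reach only later rows make up. A row lasts 1/10 s, in which the tool goes at most 50 mm and 8.59 degrees, less where a joint would pass 70% of its speed; a pose out of reach is approached as far as the arm can. A call with a number of a shift or a turn outside -1 to 1 is refused whole. A call with a gripper value outside its range is refused whole. The fingers move at their own pace and stop on an object; the grip force is fixed at half the most. Time passes only in rows, so rows that repeat a pose let the fingers close. It gives the time, the measured TCP pose, the force, the opening and the grip force at its end, in the units of the state.
- get_obs(): the state, without advancing time (a new reading comes with each control period).
- camera(name): name is "scene" or "top" or "wrist"; returns a dict with "image" (480x640x3 uint8, red, green, blue), "range_z" (480x640 float32, m along the optical axis (not along the pixel's ray), 0 where there is no reading), "intrinsics" (3x3 intrinsics, pixels), "rvec" (rotation vector, rad) and "tvec" (3), from world to camera coordinates, as OpenCV has them; the wrist camera has in their place "T_tool_cam" (4x4, takes a point from camera to tool coordinates, whose origin is the TCP and whose axes are the flange's). Camera axes: x right, y down, z forward; pixel columns grow to the right and rows downward; lengths in m; the calibration is good to about 2 mm. A picture is of the moment at which its call begins: read the wrist's pose just before it.
- hand_in(): hands the job in; it is judged then, once.
Trained networks look in a picture, given as the dict that the camera call returned (one of the last four; its "shot" number tells which), for a name from the list of things; names that differ only in an ending like _2 or _b are one class to them, and where a whole thing is asked for, a point or a joint stands for the part that bears it (a point fixed in the world has none). Each returns a list of dicts, best first, with "conf" (0 to 1); they miss things now and then, are a little off and sometimes report something else, mostly with a low value. They report only what shows in the picture. A call takes as long as a camera call. They do not tell look-alikes from the thing itself.
- search_frame(picture, label): "rect" ([centre column, centre row, width, height] in pixels, round what is visible of it).
- masks_of(picture, label): "mask" (480x640 bool, what is visible of it) and "rect" ([centre column, centre row, width, height] in pixels, round what is visible of it).
The state is a dict: "time_s": time; "q": joint angles; "dq": joint speeds; "joint_efforts": joint torques, N m; "eef_pos": TCP position; "eef_rot": TCP orientation; "wrist_force": force on the tool from outside, world axes, zero at the start; "torque": the same for the moment, N m; "opening": opening from 0.0 (shut) to 1.0 (fully open); "grasp_force": force on a finger pad.
Only numpy, scipy, OpenCV 4.12 (cv2) and the standard library are available. Lean on these libraries where they do the work, as an engineer would, in place of code of your own. Each camera call takes 0.05 s, during which the arm holds its last target. There are 200 camera calls.

## Task

The amber flask of pickling acid on the jeweller's bench has been left open. Pull its blue stopper straight up out of the holder, past the sprung roller catches that hold it, and lower it into the flask's neck (do not drop it in) until it is fully home with its flange down on the lip. Leave the flask standing upright where it is, let go of the stopper, and do not disturb the other things on the bench.

Things in the scene. Friction and masses are not known exactly. Their poses are not given: they have to be found in the camera images.
- stopper: Blue plastic stopper, loose, 111 mm tall, round about z; origin: centre of its narrow foot. Plug tapers from diameter 26 (foot) to 36 mm (z = 45); flange diameter 56, z = 45 to 51; knob diameter 32, z = 51 to 111 mm. Starts upright in the holder, foot 15 and knob top 126 mm above the bench. Grip the knob from above, fingertips over 88 mm above the bench (clear of the catches).
- stopper_flange (a point): Point on the stopper's axis at the flange's underside, 45 mm above its origin; this face rests on the lip when the stopper is home.
- stopper_knob (a point): Point on the stopper's axis where it is best gripped, 97 mm above its origin, 14 mm below the knob's top.
- holder: Fixed stopper holder; origin: underside centre. Base 90 (x) by 120 (y) by 10 mm; black tapered cup in the middle, rim 60 mm up, on which the flange rests. Posts 84 mm high at y = +-51 mm each carry a white roller (diameter 14, top 80 mm up), sprung inwards, overhanging the flange by 3 mm. A straight upward pull of about 10 N pushes the rollers aside.
- flask: Amber glass conical flask, loose, about 0.6 kg, standing on the bench; origin: underside centre, z up. 134 mm high, base diameter 106 mm, neck from 84 to 134 mm height, 49 mm across at the lip. Tapered bore, open at the top: 41 mm across at the lip, 30 mm at 45 mm down, closed 50 mm down. About 2 mm clearance all round the stopper when home.
- flask_mouth (a point): Centre of the flask's mouth, level with the top of its lip, 134 mm above the flask's origin; z points up out of the neck.
- bur_stand: Bystander: round white stand of diameter 84 mm holding small burs upright, about 80 mm high in all, loose. Origin: underside centre.
- rouge_jar: Bystander: small terracotta-coloured jar with a dark lid, diameter 48 mm, height 55 mm, loose. Origin: underside centre.
- ring_clamp: Bystander: wooden ring clamp lying flat, 142 mm long along its y axis, 26 mm wide and high, with a steel band in the middle, loose. Origin: underside centre.
There are look-alikes about, which are no part of the job. What is meant by the stopper is not turquoise, and is the larger of those in its own colour. Of the things like the flask, leave any that is red; of the rest the smaller one is meant.

How it is judged:
By the outcome, as a careful person would: the job done as asked, in the order asked, and still so for the second after the job is handed in, with the robot touching nothing.
It also fails if it takes over 51 s, if anything falls off the work surface, if the arm or the gripper's body presses on something with over 40 N, if the wrist force passes 120 N, or if a joint passes its speed limit or range.

## Working session

There is one attempt and no reset: what is moved stays moved. The work goes in short steps, Python scripts to look and compute and a tool call to move; the robot and the scene stay as the last step left them, time stands still between calls to the robot, and variables do not carry over. Pictures are saved under pics/ and viewed, at most 10 in all, crops included, and the job is handed in when it is done.

Besides the shell and the picture viewer there is one more tool, called after "Call:" as name([rows], argument=value, ...), one row to a line, values as JSON. play_rows: Moves the arm, as the interface text tells. Its arguments: {"type":"object","properties":{"plan":{"type":"array","items":{"type":"array"}}},"required":["plan"]}

```bash
mkdir -p pics
cat > h.py <<'E'
from bench import *
import numpy as np, cv2
def world(p):
    K=np.array(p["intrinsics"]);R=cv2.Rodrigues(np.array(p["rvec"],float))[0];t=np.array(p["tvec"]).ravel()
    z=p["range_z"];v,u=np.mgrid[:480,:640]
    c=np.stack([(u-K[0,2])/K[0,0]*z,(v-K[1,2])/K[1,1]*z,z],-1)
    w=(c-t)@R; w[z==0]=np.nan
    return w
def save(p,n): cv2.imwrite("pics/"+n,cv2.cvtColor(p["image"],cv2.COLOR_RGB2BGR))
E
python3 - <<'E'
from h import *
o=get_obs();print(o)
for c in("top","scene"):
    p=camera(c);save(p,c+"1.png");w=world(p)
    for l in("stopper","flask","holder","bur_stand","rouge_jar","ring_clamp"):
        for d in masks_of(p,l)[:4]:
            m=d["mask"];q=w[m];q=q[~np.isnan(q[:,0])]
            if len(q)==0: print(l,"none");continue
            zt=np.percentile(q[:,2],97);t=q[q[:,2]>zt-.008]
            print(c,l,round(d["conf"],2),np.round(d["rect"]),"lo",np.round(np.percentile(q,3,axis=0),3),"hi",np.round(np.percentile(q,97,axis=0),3),"topmean",np.round(t.mean(0),3),p["image"][m].mean(0).round())
E
```

```text
{'time_s': 0.0, 'q': array([ 1.03366478e+00,  1.81509707e-01,  1.60802813e+00,  1.83904338e-05,
        1.35378959e+00, -2.06302890e-01]), 'dq': array([-0.0005652 ,  0.00143677,  0.00026488, -0.00058706, -0.00026517,
       -0.00197735]), 'joint_efforts': array([ 6.60605019e-04, -4.44887352e+01, -3.51334190e+01, -2.52465925e-04,
        9.24388587e-03, -2.24483591e-05]), 'eef_pos': array([0.1864644 , 0.54333897, 0.23039204]), 'eef_rot': array([-3.23414820e-04,  1.64662915e-01,  9.86349518e-01, -8.04891430e-04]), 'wrist_force': array([-0.02505158,  0.40255537,  0.09175712]), 'torque': array([ 0.05038453, -0.04516508, -0.04662963]), 'grasp_force': 0.0, 'opening': 0.9973953903231492}
top stopper 0.62 [378. 228.  25.  25.] lo [ 0.601 -0.126  0.05 ] hi [ 0.644 -0.081  0.114] topmean [ 0.625 -0.103  0.112] [  8. 116. 108.]
top stopper 0.57 [410. 278.  26.  26.] lo [ 0.487 -0.17   0.064] hi [ 0.535 -0.13   0.129] topmean [ 0.511 -0.152  0.127] [ 25.  62. 134.]
top stopper 0.49 [472. 287.  22.  21.] lo [ 0.467 -0.294  0.002] hi [ 0.5   -0.255  0.077] topmean [ 0.483 -0.271  0.074] [ 31.  65.
[... 1724 characters left out ...]
24.  43.  42.]
scene holder 0.8 [203. 282.  74.  72.] lo [ 0.477 -0.21   0.003] hi [ 0.56  -0.101  0.084] topmean [ 0.514 -0.155  0.081] [162. 155. 156.]
scene bur_stand 0.75 [252. 391.  58.  65.] lo [ 0.722 -0.214  0.005] hi [ 0.791 -0.141  0.073] topmean [ 0.752 -0.178  0.073] [191. 183. 173.]
scene rouge_jar 0.69 [311. 287.  29.  33.] lo [ 0.624 -0.012  0.009] hi [0.663 0.026 0.057] topmean [0.642 0.008 0.055] [85. 69. 62.]
scene ring_clamp 0.97 [412. 303.  78.  30.] lo [0.74  0.077 0.007] hi [0.8   0.199 0.029] topmean [0.768 0.14  0.026] [142. 117.  92.]
scene ring_clamp 0.57 [312. 288.  28.  37.] lo [ 0.624 -0.013  0.006] hi [0.663 0.027 0.057] topmean [0.642 0.009 0.055] [88. 72. 65.]
```

Run:
```python
import cv2
a=cv2.imread("pics/top1.png")[150:390,130:510]; cv2.imwrite("pics/topc.png",cv2.resize(a,None,fx=2,fy=2,interpolation=cv2.INTER_CUBIC))
```

```text
(no output)
```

View pics/topc.png

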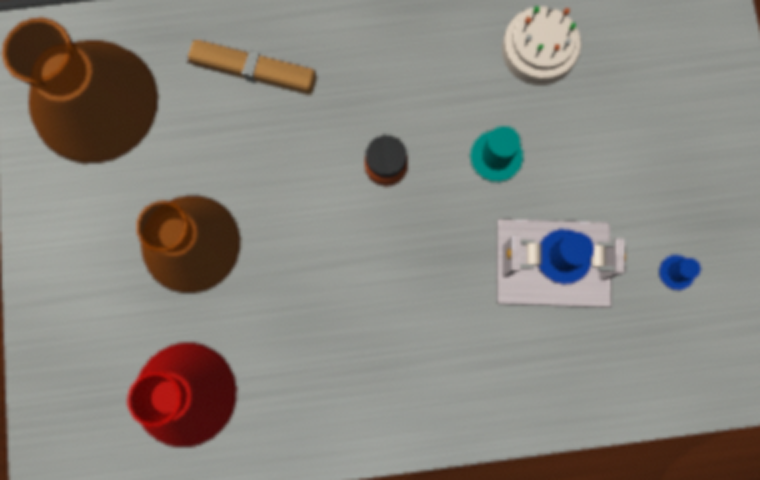

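View pics/scene1.png

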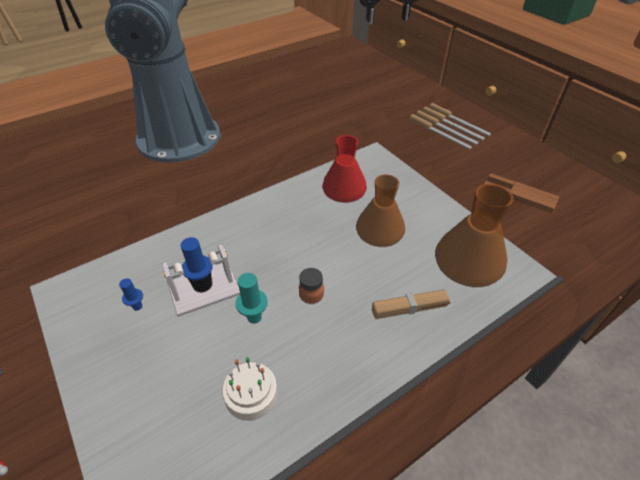

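Top and scene views agree. The large blue stopper sits in the holder (top crop 572,250). The medium amber flask is the target (crop 165,230). The turquoise and small blue stoppers, the red flask and the big amber flask are decoys. I'll move the wrist camera toward the stopper.

Call:
play_rows([
  [85,[-0.67,-0.69,-0.175],0.2],
  [85,[-0.67,-0.69,-0.175],0.2],
  [85,[-0.67,-0.69,-0.175],0.2],
  [85,[-0.67,-0.69,-0.175],0.2],
  [85,[-0.67,-0.69,-0.175],0.2],
  [85,[-0.67,-0.69,-0.175],0.2],
  [85,[-0.67,-0.69,-0.175],0.2],
  [85,[-0.67,-0.69,-0.175],0.2],
  [85,[-0.67,-0.69,-0.175],0.2],
  [85,[-0.67,-0.69,-0.175],0.2],
])

```text
time_s: 1.7
eef_pos: [0.351, 0.1952, 0.3015]
eef_rot: [0.0, 0.463, 0.886, 0.0]
wrist_force: [-0.1, 0.0, -0.1]
opening: 0.993
grasp_force: 0.0
```

```bash
cat >> h.py <<'E'
from scipy.spatial.transform import Rotation as Ro
def pose():
    o=get_obs();q=o["eef_rot"];return o,Ro.from_quat([q[1],q[2],q[3],q[0]]).as_matrix(),np.array(o["eef_pos"])
def goto(x,y,z,yawy):
    """shift/turn units from measured pose to TCP target with tool y at world angle yawy deg"""
    o,R,p=pose();d=R.T@(np.array([x,y,z])-p)/.4
    a=np.degrees(np.arctan2(R[1,1],R[0,1]));t=(a-yawy+180)%360-180
    print("t",o["time_s"],"p",p.round(4),"yaw",a.round(2),"z",R[:,2].round(3),"shift",d.round(3),"turn",round(t/180,3));
def wworld():
    o,R,p=pose();c=camera("wrist");T=np.array(c["T_tool_cam"]);K=np.array(c["intrinsics"])
    z=c["range_z"];v,u=np.mgrid[:480,:640]
    q=np.stack([(u-K[0,2])/K[0,0]*z,(v-K[1,2])/K[1,1]*z,z],-1)@T[:3,:3].T+T[:3,3]
    w=q@R.T+p;w[z==0]=np.nan
    return c,w
E
python3 - <<'E'
from h import *
c,w=wworld();print(np.array(c["T_tool_cam"]).round(3),c["intrinsics"])
goto(.512,-.152,.3,0)
E
```

```text
[[ 0.    -0.95  -0.311  0.079]
 [ 1.     0.     0.     0.001]
 [-0.    -0.311  0.95  -0.142]
 [ 0.     0.     0.     1.   ]] [[411.52759403   0.         323.93547987]
 [  0.         411.52759403 233.47941214]
 [  0.           0.           1.        ]]
t 1.75 p [0.3504 0.196  0.3012] yaw 35.0 z [-0.     0.001 -1.   ] shift [-0.944 -0.168  0.002] turn 0.194
```

Call:
play_rows([
  [85,[-0.944,-0.168,0],0.194],
  [85,[-0.944,-0.168,0],0.194],
  [85,[-0.944,-0.168,0],0.194],
  [85,[-0.944,-0.168,0],0.194],
  [85,[-0.944,-0.168,0],0.194],
  [85,[-0.944,-0.168,0],0.194],
  [85,[-0.944,-0.168,0],0.194],
  [85,[-0.944,-0.168,0],0.194],
  [85,[-0.944,-0.168,0],0.194],
  [85,[-0.944,-0.168,0],0.194],
])

```text
time_s: 2.75
eef_pos: [0.5126, -0.1504, 0.3002]
eef_rot: [-0.001, 0.706, 0.708, -0.0]
wrist_force: [0.1, -0.1, 0.6]
opening: 0.996
grasp_force: 0.0
```

```bash
cat >> h.py <<'E'
def circ(q):
    A=np.c_[2*q[:,:2],np.ones(len(q))];s=np.linalg.lstsq(A,(q[:,:2]**2).sum(1),rcond=None)[0]
    return s[0],s[1],np.sqrt(s[2]+s[0]**2+s[1]**2)
E
python3 - <<'E'
from h import *
c,w=wworld();save(c,"w1.png")
for d in masks_of(c,"stopper")[:4]:
    q=w[d["mask"]];q=q[~np.isnan(q[:,0])];zt=np.percentile(q[:,2],97);t=q[q[:,2]>zt-.006]
    hull=cv2.convexHull(t[:,:2].astype(np.float32))[:,0]
    print(d["conf"],d["rect"],"ztop",zt,"mean",t.mean(0).round(4),"enclosing",cv2.minEnclosingCircle(hull),len(t))
for d in masks_of(c,"holder")[:1]:
    q=w[d["mask"]];q=q[~np.isnan(q[:,0])];b=q[abs(q[:,2]-.010)<.004]
    print("base",cv2.minAreaRect(b[:,:2].astype(np.float32)));
    b=q[q[:,2]>.079];k=b[b[:,1]>-.152];l=b[b[:,1]<-.152];print(k.mean(0),l.mean(0))
goto(.512,-.152,.3,0)
E
```

```text
0.73 [447.0, 136.9, 71.6, 62.9] ztop 0.11174147061970226 mean [ 0.6248 -0.1043  0.1106] enclosing ((0.625181257724762, -0.10483928769826889), 0.016221828758716583) 1319
0.68 [296.9, 295.6, 34.9, 43.9] ztop 0.07386693276438364 mean [ 0.4838 -0.2715  0.0726] enclosing ((0.48348596692085266, -0.2724311947822571), 0.010743100196123123) 343
0.63 [323.7, 195.5, 61.8, 65.0] ztop 0.12673433335373865 mean [ 0.5117 -0.1529  0.1256] enclosing ((0.5118507742881775, -0.15346601605415344), 0.015908662229776382) 1225
base ((0.5116252899169922, -0.15356935560703278), (0.11969666928052902, 0.08997904509305954), 80.83210754394531)
[ 0.51919679 -0.10620042  0.08291733] [ 0.50445197 -0.19973415  0.0825513 ]
t 2.9 p [ 0.5123 -0.1498  0.3012] yaw 0.28 z [-0.     0.001 -1.   ] shift [-0.005 -0.001  0.003] turn 0.002
```

View pics/w1.png

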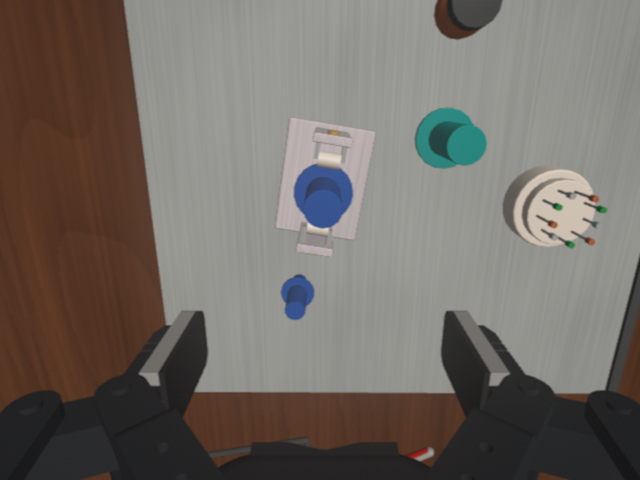

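The wrist view shows the blue knob at (323,195), in the holder at about 9° yaw, with the turquoise stopper clear at (450,140). The knob axis is at (0.512,-0.153). I'll align to the holder and descend.

Call:
play_rows([
  [85,[-0.008,-0.001,0.1],0.05],
  [85,[-0.008,-0.001,0.2],0.05],
  [85,[-0.008,-0.001,0.3],0.05],
  [85,[-0.008,-0.001,0.36],0.05],
  [85,[-0.008,-0.001,0.38],0.05],
  [85,[-0.008,-0.001,0.38],0.05],
  [85,[-0.008,-0.001,0.38],0.05],
])

```text
time_s: 3.6
eef_pos: [0.5131, -0.1551, 0.1511]
eef_rot: [0.001, 0.759, 0.651, 0.0]
wrist_force: [-0.5, 0.1, 1.1]
opening: 0.994
grasp_force: 0.0
```

Run:
```python
from h import *
for i in range(4): c,w=wworld(); goto(.5118,-.1533,.094,-9)
```

```text
t 3.65 p [ 0.5133 -0.1554  0.1514] yaw -8.83 z [ 0.003 -0.002 -1.   ] shift [ 0.005 -0.005  0.143] turn 0.001
t 3.7 p [ 0.5133 -0.1556  0.1514] yaw -8.85 z [ 0.003 -0.002 -1.   ] shift [ 0.005 -0.005  0.143] turn 0.001
t 3.75 p [ 0.5131 -0.1556  0.1512] yaw -8.86 z [ 0.003 -0.002 -1.   ] shift [ 0.005 -0.005  0.143] turn 0.001
t 3.8 p [ 0.5129 -0.1556  0.1509] yaw -8.87 z [ 0.003 -0.001 -1.   ] shift [ 0.005 -0.004  0.142] turn 0.001
```

Call:
play_rows([
  [85,[0.005,-0.005,0.06],0],
  [85,[0.005,-0.005,0.11],0],
  [85,[0.005,-0.005,0.145],0],
  [85,[0.005,-0.005,0.145],0],
  [30,[0.005,-0.005,0.145],0],
  [20,[0.005,-0.005,0.145],0],
  [10,[0.005,-0.005,0.145],0],
  [0,[0.005,-0.005,0.145],0],
  [0,[0.005,-0.005,0.145],0],
  [0,[0.005,-0.005,0.145],0],
])

```text
time_s: 4.8
eef_pos: [0.511, -0.1532, 0.0923]
eef_rot: [0.001, 0.76, 0.65, 0.0]
wrist_force: [0.1, 0.6, 6.2]
opening: 0.351
grasp_force: 59.0
```

Call:
play_rows([
  [0,[0,0,0],0],
  [0,[0,0,0],0],
  [0,[0,0,0],0],
])

```text
time_s: 5.1
eef_pos: [0.511, -0.1533, 0.0923]
eef_rot: [0.001, 0.76, 0.65, 0.0]
wrist_force: [-0.3, -0.5, 5.7]
opening: 0.353
grasp_force: 59.0
```

Call:
play_rows([
  [0,[0,0,-0.01],0],
  [0,[0,0,-0.02],0],
  [0,[0,0,-0.03],0],
  [0,[0,0,-0.04],0],
  [0,[0,0,-0.05],0],
  [0,[0,0,-0.06],0],
  [0,[0,0,-0.07],0],
  [0,[0,0,-0.08],0],
  [0,[0,0,-0.1],0],
  [0,[0,0,-0.12],0],
])

```text
time_s: 6.1
eef_pos: [0.5102, -0.1528, 0.1399]
eef_rot: [-0.0, 0.76, 0.65, -0.0]
wrist_force: [0.9, 0.5, -0.9]
opening: 0.348
grasp_force: 60.7
```

Call:
play_rows([
  [0,[0,0,-0.04],0],
  [0,[0,0,-0.09],0],
  [0,[0,0,-0.15],0],
  [0,[0,0,-0.21],0],
  [0,[0,0,-0.27],0],
  [0,[0,0,-0.3],0],
  [0,[0,0,-0.31],0],
  [0,[0,0,-0.31],0],
])

```text
time_s: 6.9
eef_pos: [0.5103, -0.1529, 0.2633]
eef_rot: [0.0, 0.76, 0.65, 0.0]
wrist_force: [-0.1, 0.2, -1.3]
opening: 0.35
grasp_force: 60.7
```

Run:
```python
from h import *
goto(.581,.226,.264,-9)
for n in("top","scene"):
    p=camera(n);save(p,n+"2.png");w=world(p)
    for l in("stopper","flask"):
        for d in masks_of(p,l)[:4]:
            q=w[d["mask"]];q=q[~np.isnan(q[:,0])];zt=np.percentile(q[:,2],97)
            t=q[q[:,2]>zt-.006]
            print(n,l,d["conf"],np.round(d["rect"]),"z",np.percentile(q[:,2],[2,97]).round(4),"circ",cv2.minEnclosingCircle(t[:,:2].astype(np.float32)),circ(t))
```

```text
t 6.9 p [ 0.5103 -0.1529  0.2633] yaw -8.87 z [ 0. -0. -1.] shift [ 0.963  0.028 -0.002] turn 0.001
top stopper 0.94 [376. 225.  28.  27.] z [0.0026 0.1144] circ ((0.6252691745758057, -0.10315591096878052), 0.01608736254274845) (np.float64(0.6248323131839228), np.float64(-0.10335049124081358), np.float64(0.011349801040384473))
top stopper 0.76 [421. 266.  15.  28.] z [0.2352 0.556 ] circ ((0.4719150960445404, -0.06160613149404526), 0.008827256970107555) (np.float64(0.47824707934880106), np.float64(-0.049665931149566994), np.float64(0.014469742838905604))
top stopper 0.63 [474. 288.  13.  15.] z [0.0324 0.0769] circ ((0.4828808307647705, -0.2714945673942566), 0.010245338082313538) (np.float64(0.48247473212578595), np.float64(-0.2715169527668535), np.float64(0.007167412330150738))
top flask 0.84 [225. 271.  53.  50.] z [0.0102 0.1354] circ ((0.5801217555999756, 0.22696849703788757), 0.024250494316220284) (np.float64(0.5798394774402561), np.float64(0.2266665004129711), np.float64(0.021932670606766437))
top flask 0.63 [171. 196.  79.  71.] z [0.0027 0.178 ] circ ((0.7499239444732666, 0.3
[... 1036 characters left out ...]
.029479004498807176))
scene flask 0.9 [380. 211.  53.  76.] z [0.0017 0.134 ] circ ((0.5805392265319824, 0.22540804743766785), 0.024938708171248436) (np.float64(0.5813472544000788), np.float64(0.22561803133395608), np.float64(0.02202912546215805))
scene flask 0.76 [346. 169.  43.  71.] z [0.0063 0.1333] circ ((0.4291570484638214, 0.24455676972866058), 0.02518616057932377) (np.float64(0.42773750396286714), np.float64(0.24379905598908236), np.float64(0.021810510523731074))
scene flask 0.75 [474. 237.  79. 105.] z [0.012  0.1769] circ ((0.7490622997283936, 0.3168431520462036), 0.032790906727313995) (np.float64(0.749919280647906), np.float64(0.3164937911637208), np.float64(0.028991029560971004))
```

Call:
play_rows([
  [0,[0.04,0.003,0],0],
  [0,[0.12,0.008,0],0],
  [0,[0.21,0.014,0],0],
  [0,[0.3,0.02,0],0],
  [0,[0.39,0.025,0],0],
  [0,[0.48,0.03,0],0],
  [0,[0.57,0.035,0],0],
  [0,[0.65,0.04,0],0],
  [0,[0.69,0.043,0],0],
  [0,[0.7,0.043,0],0],
])

```text
time_s: 8.2
eef_pos: [0.5703, 0.1232, 0.2629]
eef_rot: [-0.0, 0.759, 0.651, -0.0]
wrist_force: [0.4, -0.1, -2.1]
opening: 0.35
grasp_force: 60.7
```

Call:
play_rows([
  [0,[0,0,0],0],
  [0,[0,0,0],0],
])

```text
time_s: 8.4
eef_pos: [0.5704, 0.1201, 0.2632]
eef_rot: [0.0, 0.76, 0.65, -0.0]
wrist_force: [0.5, -0.1, -0.8]
opening: 0.35
grasp_force: 60.7
```

Run:
```python
from h import *
c,w=wworld();save(c,"w2.png")
for l in("flask","stopper"):
    for d in masks_of(c,l)[:4]:
        q=w[d["mask"]];q=q[~np.isnan(q[:,0])];zt=np.percentile(q[:,2],97)
        t=q[q[:,2]>zt-.004]
        print(l,d["conf"],np.round(d["rect"]),"z",np.percentile(q[:,2],[2,97]).round(4),"circ",cv2.minEnclosingCircle(t[:,:2].astype(np.float32)),circ(t))
goto(.581,.226,.264,-9)
```

```text
flask 0.79 [111.  71. 186. 127.] z [0.0121 0.1339] circ ((0.42638975381851196, 0.24380967020988464), 0.02475208416581154) (np.float64(0.4272375009805847), np.float64(0.24391898052814853), np.float64(0.022018963314983153))
flask 0.69 [316.  65. 117. 126.] z [0.0122 0.1342] circ ((0.5806299448013306, 0.22615961730480194), 0.024306513369083405) (np.float64(0.580656074374151), np.float64(0.22592397680425877), np.float64(0.021923858204821976))
flask 0.68 [495.   6.  68.  11.] z [0.0106 0.0242] circ ((0.7398086786270142, 0.2530606985092163), 0.014957009814679623) (np.float64(0.7443953628980162), np.float64(0.28524794255243857), np.float64(0.03436008296896721))
stopper 0.58 [324. 316. 128. 183.] z [0.2353 0.2973] circ ((0.5710096955299377, 0.11979301273822784), 0.01643988862633705) (np.float64(0.5712370661142258), np.float64(0.12067363040587656), np.float64(0.011291144235054867))
t 8.55 p [0.5705 0.1199 0.2634] yaw -8.97 z [-0. -0. -1.] shift [ 0.266 -0.015 -0.002] turn 0.0
```

View pics/w2.png

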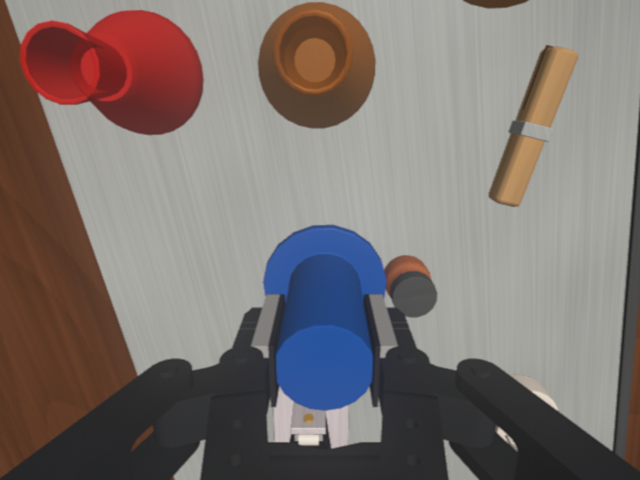

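The wrist view shows the target flask mouth at (312,52), at (0.5806,0.2260). The stopper is held at (324,330), about 0.5 mm off the TCP. I'll move over the mouth.

Call:
play_rows([
  [0,[0.04,-0.003,0],0],
  [0,[0.1,-0.007,0],0],
  [0,[0.16,-0.01,0],0],
  [0,[0.22,-0.014,0],0],
  [0,[0.255,-0.016,0],0],
  [0,[0.265,-0.017,0],0],
  [0,[0.265,-0.017,0.04],0],
  [0,[0.265,-0.017,0.08],0],
  [0,[0.265,-0.017,0.1],0],
  [0,[0.265,-0.017,0.1],0],
])

```text
time_s: 9.55
eef_pos: [0.5788, 0.2258, 0.2203]
eef_rot: [-0.001, 0.76, 0.65, -0.002]
wrist_force: [0.4, 0.3, -0.6]
opening: 0.351
grasp_force: 60.7
```

Run:
```python
from h import *
from scipy.optimize import least_squares
c,w=wworld();save(c,"w3.png")
goto(.5806,.226,.264,-9)
d=masks_of(c,"stopper")[0]
q=w[d["mask"]];q=q[~np.isnan(q[:,0])];zt=np.percentile(q[:,2],97);print(zt,np.round(d["rect"]))
t=q[q[:,2]>zt-.004];print("knob",cv2.minEnclosingCircle(t[:,:2].astype(np.float32)))
f=q[abs(q[:,2]-(zt-.060))<.004]; print("flange n",len(f))
h=cv2.convexHull(f[:,:2].astype(np.float32))[:,0]; 
# outer edge: keep hull points on camera side (+y)
h=h[h[:,1]>np.median(f[:,1])-.002]
r=least_squares(lambda s:np.hypot(h[:,0]-s[0],h[:,1]-s[1])-.028,[.5806,.226],loss="soft_l1",f_scale=.001);print("flange",r.x,len(h),r.cost)
A=np.c_[f[:,:2]-f[:,:2].mean(0),np.ones(len(f))];print("slope deg",np.degrees(np.linalg.lstsq(A,f[:,2],rcond=None)[0][:2]))
A=np.c_[t[:,:2]-t[:,:2].mean(0),np.ones(len(t))];print("top slope deg",np.degrees(np.linalg.lstsq(A,t[:,2],rcond=None)[0][:2]))
p=camera("scene");a=p["image"][110:270,300:460];cv2.imwrite("pics/s3.png",cv2.resize(cv2.cvtColor(a,cv2.COLOR_RGB2BGR),None,fx=3.5,fy=3.5))
```

```text
t 9.6 p [0.5795 0.2261 0.2218] yaw -8.93 z [-0.003 -0.001 -1.   ] shift [ 0.     0.002 -0.105] turn 0.0
0.2544686279531732 [324. 319. 124. 186.]
knob ((0.5796048641204834, 0.225521519780159), 0.01661299169063568)
flange n 4734
flange [0.57947421 0.22513218] 25 1.253154731889785e-07
slope deg [-0.14790542 -0.76281029]
top slope deg [-0.33215086 -0.93562681]
```

View pics/s3.png

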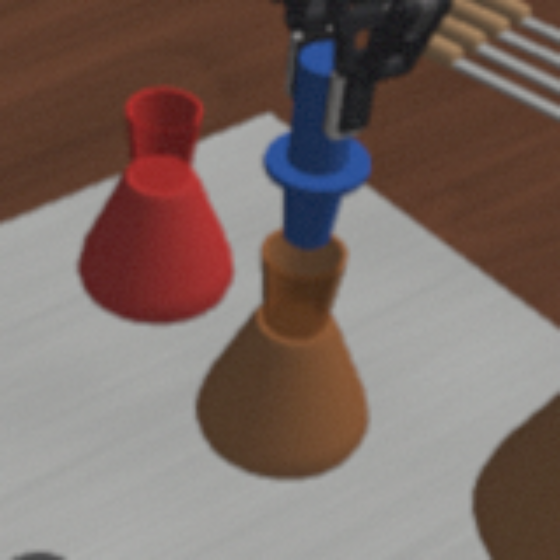

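The scene crop shows the stopper foot centred just above the target flask's lip (310,240). I'll correct by 1 mm and lower slowly.

Call:
play_rows([
  [0,[0.0024,0.0024,0],0],
  [0,[0.0024,0.0024,0.015],0],
  [0,[0.0024,0.0024,0.03],0],
  [0,[0.0024,0.0024,0.045],0],
  [0,[0.0024,0.0024,0.06],0],
  [0,[0.0024,0.0024,0.075],0],
  [0,[0.0024,0.0024,0.09],0],
  [0,[0.0024,0.0024,0.1],0],
  [0,[0.0024,0.0024,0.11],0],
  [0,[0.0024,0.0024,0.11],0],
])

```text
time_s: 10.7
eef_pos: [0.5809, 0.2276, 0.1786]
eef_rot: [-0.0, 0.76, 0.65, -0.0]
wrist_force: [-0.2, 0.1, -1.8]
opening: 0.349
grasp_force: 60.7
```

Run:
```python
from h import *
c,w=wworld()
for l in("flask","stopper"):
  for d in masks_of(c,l)[:3]:
    q=w[d["mask"]];q=q[~np.isnan(q[:,0])];zt=np.percentile(q[:,2],97);t=q[q[:,2]>zt-.004]
    print(l,d["conf"],np.round(d["rect"]),zt,cv2.minEnclosingCircle(t[:,:2].astype(np.float32)))
goto(.5806,.226,.1663,-9);print(get_obs()["wrist_force"])
for n in("top","scene"):
  p=camera(n);w=world(p)
  for d in masks_of(p,"flask")[:3]:
    q=w[d["mask"]];q=q[~np.isnan(q[:,0])];b=q[(q[:,2]>.02)&(q[:,2]<.07)];print(n,d["rect"],b.mean(0).round(4))
```

```text
flask 0.81 [ 98. 237. 190. 176.] 0.13343404036941012 ((0.4272502064704895, 0.24363797903060913), 0.024839362129569054)
flask 0.78 [543.  75. 194. 150.] 0.1290046879403048 ((0.7290791273117065, 0.31193220615386963), 0.014914377592504025)
flask 0.74 [321. 197. 137. 107.] 0.1116150078276828 ((0.5835702419281006, 0.24666070938110352), 0.019959287717938423)
stopper 0.65 [324. 318. 124. 186.] 0.21270826467105658 ((0.5817009806632996, 0.22719122469425201), 0.016609692946076393)
t 10.85 p [0.5814 0.2277 0.1796] yaw -8.87 z [ 0.  0. -1.] shift [-0.005 -0.001  0.033] turn 0.001
[ 0.61427806 -0.23411334 -1.45739544]
top [229.2, 272.6, 44.4, 50.3] [0.5669 0.2097 0.0441]
top [195.4, 194.1, 22.7, 40.6] [0.7523 0.2655 0.0456]
top [229.1, 347.6, 37.3, 54.4] [0.4245 0.2207 0.0436]
scene [474.9, 236.3, 85.6, 102.7] [0.7709 0.281  0.045 ]
scene [343.8, 169.1, 43.3, 67.9] [0.449  0.2259 0.0435]
scene [381.4, 214.2, 52.8, 67.1] [0.601  0.2065 0.0435]
```

Call:
play_rows([
  [0,[-0.003,-0.002,0],0],
  [0,[-0.003,-0.002,0.006],0],
  [0,[-0.003,-0.002,0.012],0],
  [0,[-0.003,-0.002,0.018],0],
  [0,[-0.003,-0.002,0.022],0],
  [0,[-0.003,-0.002,0.026],0],
  [0,[-0.003,-0.002,0.028],0],
  [0,[-0.003,-0.002,0.03],0],
  [0,[-0.003,-0.002,0.031],0],
  [0,[-0.003,-0.002,0.031],0],
])

```text
time_s: 12.05
eef_pos: [0.5803, 0.2266, 0.1669]
eef_rot: [0.0, 0.76, 0.65, 0.0]
wrist_force: [0.1, 0.2, -1.4]
opening: 0.352
grasp_force: 60.7
```

Call:
play_rows([
  [0,[0,0,0.001],0],
  [0,[0,0,0.002],0],
  [0,[0,0,0.002],0],
])

```text
time_s: 12.35
eef_pos: [0.5804, 0.2266, 0.1664]
eef_rot: [0.0, 0.76, 0.65, 0.0]
wrist_force: [0.1, -0.6, 0.8]
opening: 0.354
grasp_force: 60.9
```

Contact is just starting, with Fz up about 2 N. One more small nudge.

Call:
play_rows([
  [0,[0,0,0.001],0],
  [0,[0,0,0.002],0],
  [0,[0,0,0.002],0],
])

```text
time_s: 12.65
eef_pos: [0.5804, 0.2267, 0.1663]
eef_rot: [0.0, 0.76, 0.65, 0.0]
wrist_force: [-2.9, -2.0, 6.1]
opening: 0.346
grasp_force: 61.5
```

Call:
play_rows([
  [36,[0,0,-0.001],0],
  [42,[0,0,-0.001],0],
  [50,[0,0,-0.001],0],
  [60,[0,0,-0.001],0],
  [75,[0,0,-0.001],0],
  [85,[0,0,-0.001],0],
  [85,[0,0,-0.001],0],
  [85,[0,0,-0.001],0],
])

```text
time_s: 13.45
eef_pos: [0.5803, 0.2267, 0.1657]
eef_rot: [0.0, 0.76, 0.65, 0.0]
wrist_force: [-0.6, 0.2, 0.5]
opening: 0.993
grasp_force: 0.0
```

Call:
play_rows([
  [85,[0,0,-0.02],0],
  [85,[0,0,-0.06],0],
  [85,[0,0,-0.12],0],
  [85,[0,0,-0.2],0],
  [85,[0,0,-0.28],0],
  [85,[0,0,-0.3],0],
  [85,[0,0,-0.3],0],
])

```text
time_s: 14.15
eef_pos: [0.5814, 0.2269, 0.2889]
eef_rot: [0.001, 0.76, 0.65, 0.002]
wrist_force: [0.1, -0.4, 0.7]
opening: 0.993
grasp_force: 0.0
```

Run:
```python
from h import *
c,w=wworld();save(c,"w4.png")
for d in masks_of(c,"stopper")[:2]:
    q=w[d["mask"]];q=q[~np.isnan(q[:,0])];zt=np.percentile(q[:,2],97);t=q[q[:,2]>zt-.004]
    print(np.round(d["rect"]),zt,cv2.minEnclosingCircle(t[:,:2].astype(np.float32)))
    f=q[abs(q[:,2]-.14)<.006]
    if len(f)>50:
      A=np.c_[f[:,:2]-f[:,:2].mean(0),np.ones(len(f))];print("flange z",f[:,2].mean(),"slope",np.degrees(np.linalg.lstsq(A,f[:,2],rcond=None)[0][:2]))
p=camera("scene");a=p["image"][110:430,110:510];cv2.imwrite("pics/s4.png",cv2.resize(cv2.cvtColor(a,cv2.COLOR_RGB2BGR),None,fx=1.85,fy=1.85))
```

```text
[405. 439.  44.  44.] 0.06201793515111935 ((0.6309003829956055, -0.09584303945302963), 0.012480557896196842)
[322. 222.  77.  88.] 0.20062637222954707 ((0.5811067223548889, 0.22637443244457245), 0.016158148646354675)
flange z 0.1397134125715055 slope [-0.05772357 -0.34045692]
```

View pics/s4.png

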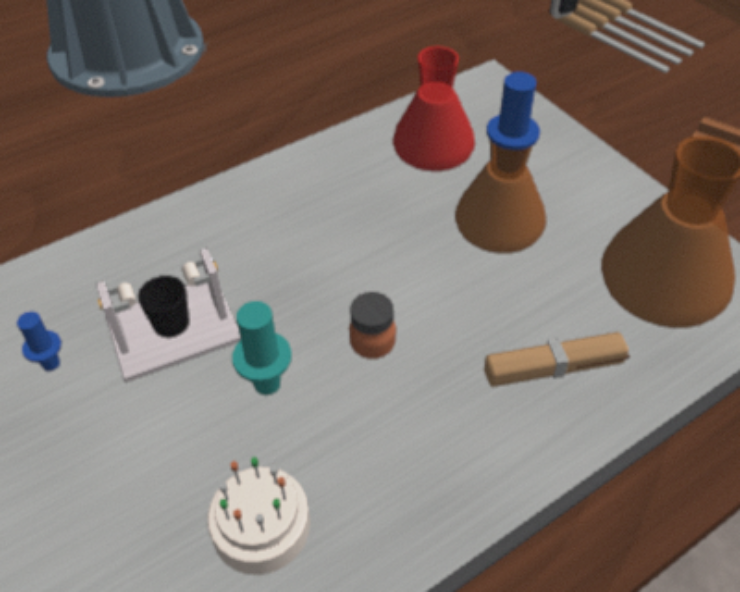

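The stopper is fully home at (512,130): flange top at 0.1397 (expected 0.140), knob top at 0.2006, level. The other things are undisturbed and the gripper is clear.

```bash
python3 -c "
from bench import *
print(hand_in())"
```

```text
the job is handed in; nothing more can be done
None
```

The large blue stopper is fully home in the medium amber flask with its flange on the lip, released, with the flask left standing in place and nothing else on the bench disturbed; I handed the job in at about 14 s.

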